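# Tug-test the pin of a cast foot, then demould the foot

### The job

Tug-test the steel pin of the freshly cast foot while the gate still holds the foot down: pull the pin along its slant until the pointer stands between the two scale marks, never more than 4 mm past the upper one, hold it there about a second, then ease it back all the way without letting it snap back. Then slide the gate fully open, lift the foot out of its mould and stand it upright on the drip tray, without dropping it, let go of it, and leave the gate open. Do not shift or topple the bottles nearby.

Things in the scene. Friction and masses are not known exactly. Their poses are not given: they have to be found in the camera images.
- pin_grip (a point): Grip point on the axis of the foot's plain steel pin (14 mm diameter), 12 mm below the pin's top end, 38 mm above the grey foot, 54 mm above the foot's underside. Its z axis runs along the pin, outwards; in the mould that is 30 degrees from vertical, leaning to the robot's side. The foot with pin is loose, about 80 g.
- foot_base (a point): Centre of the underside of the cast foot (a grey disc, 40 mm diameter below, 44 mm at its top, 16 mm high, with the pin rising 50 mm from its middle; 66 mm in all). It starts in a 46 mm wide, 18 mm deep open cavity of the spring cradle. Its z axis points up the pin.
- cavity_mouth (a point): Centre of the mould cavity's mouth on the cradle's top face (70 x 90 mm). Its z axis is the test axis, 30 degrees from vertical towards the stand's front; its y axis is the way the gate opens. A fixed crosshead, 64 mm wide, overhangs from behind: underside 78 mm above this point, front 26 mm behind pin_grip, so an upright tool strikes it; come along the slant.
- cradle (a joint): Travel (m) of the spring cradle along the test axis. 0: seated. Pulling the pin lifts foot, gate and cradle together after 1 to 3 mm of slack. Pull about 7.5 N to start it and 0.6 N more per mm, 15 N at 12 mm. A pointer on its right end passes a fixed scale plate; the two raised marks are at 8 and 16 mm. Keep below 20 mm. It springs back if let go.
- gate_tab (a point): Point on the gate's upright tab, 12 mm below its top edge: the tab is 10 mm thick along the gate's travel, 26 mm wide, stands 37 mm above the gate plate. The gate is a 5 mm thick forked steel plate, over the foot and round the pin, 0.5 mm above the cradle; tab to pin 60 mm when shut. Axes as cavity_mouth (y: the way it opens, z: test axis).
- gate (a joint): Travel (m) of the gate along its y axis, level, away from the pin. 0: shut; the foot is free to come out from 0.042; stop at 0.050. It slides with about 1.5 N of friction and stays where it is left.
- tray_floor (a point): Centre of the floor's top face of the fixed white drip tray, 220 mm (its x) by 130 mm (its y), 3 mm above the bench; low rims up to 14 mm high round three sides. The side wall of the big analyser stands left of it at y = -0.13, 0.27 m high, rising to 0.34 m beyond x = 0.59: keep clear of it. The analyser fills the bench from there to the left, so cross it above 0.4 m.
- buffer_mid (a point): Centre, half-way up, of a white bottle with a broad cap, 54 mm diameter, 92 mm tall, loose; a bystander.
- substrate_mid (a point): Centre, half-way up, of a brown bottle with a broad black cap, 48 mm diameter, 78 mm tall, loose; a bystander.
Things that resemble listed ones, but are neither listed nor needed, are in the scene too. Leave any orange look-alike of the part that bears pin_grip alone.

How it is judged:
By the outcome, as a careful person would: the job done as asked, in the order asked, and still so for the second after the job is handed in, with the robot touching nothing.
It also fails if it takes over 67 s, if anything falls off the work surface, if the arm or the gripper's body presses on something with over 40 N, if the wrist force passes 120 N, or if a joint passes its speed limit or range.

### The arm

A 6-joint arm with a two-finger parallel gripper is mounted at the origin on a cart in front of the work surface, level with it; the furniture and walls round the work are solid. World frame = base frame: x ahead of the robot, y to its left, z up, the work surface at z = 0. Lengths are in mm, angles in degrees, forces in N, time in s.
With the tool pointing down it reaches from about 300 to 850 mm from the base axis. Payload 4.2 kg.
Tool frame: the origin (TCP) lies between the finger pads; the fingertips stand 22 mm ahead of it and the grasp point (between the pads) lies 3 mm ahead of it (env.finger_overhang is the distance from the TCP to the fingertips, in mm); z points along the fingers, y is the line along which they close (so a half turn about z gives the same grasp; the last joint's range is limited). The gripper opens to 91 mm and grips with 3 to 60 N. Pads are 32 mm wide; open, the fingers measure 118 mm over their backs; the gripper's body (76 mm by 178 mm) begins 60 mm behind the grasp point.
Start: joints at [67.093, 18.312, 89.639, -0, 72.044, -1.146], TCP at [213.175, 534.039, 235.976] pointing down, gripper open.
Joint ranges: [-177.97, 177.97], [-48.28, 115.42], [12.27, 149.76], [-77.06, 257.06], [2.81, 150.46], [-146.56, 146.56]. Speed limits (degrees/s): [147.25, 147.25, 180, 180, 180, 180].

### API

Orientations are given as [roll, pitch, yaw] about the fixed x, y, z axes, in that order (R = Rz(yaw) Ry(pitch) Rx(roll)).
In Python, from workcell import state, cams, ticket, look_for, outline_of, env gives the robot as it stands.
- The arm moves only by the tool servo_tool, never from a script. Its argument "steps" is a list of rows, each a list of 3 entries, a list of its own where there are three numbers: the closure in counts, from 0 (fully open) to 255 (shut), then the shift along the tool's x, y, z in mm, then the turn, a rotation vector about the tool's x, y, z in rad. A call has exactly 10 rows; each row shifts and turns the commanded pose from where the row before left it, along the tool's axes as they then stand; what a row does not reach is not made up. A row lasts 1/10 s, in which the tool goes at most 50 mm and 8.59 degrees, less where a joint would pass 70% of its speed; a pose out of reach is approached as far as the arm can. A call with a gripper value outside its range is refused whole. The fingers move at their own pace and stop on an object; "squeeze" is the grip in N (left out, the last holds). Time passes only in rows, so rows that do not move let the fingers close, or fill a call up. It gives the time, the measured TCP pose, the force, the opening and the grip force at its end, in the units of the state.
- state(): the state, without advancing time (a new reading comes with each control period).
- cams.grab_frame(name): name is "scene" or "top" or "wrist"; returns a dict with "color" (420x560x3 uint8, red, green, blue), "z_map" (420x560 float32, mm along the optical axis (not along the pixel's ray), 0 where there is no reading), "fovy" (degrees; the focal length in pixels is half the picture's height over the tangent of half this angle, whatever the lens; pixels are square), "cx", "cy" (the principal point, pixels), "eye" and "rotation" of the camera in the world; the wrist camera has in their place "tool_from_camera" (4x4, takes a point from camera to tool coordinates, whose origin is the TCP and whose axes are the flange's). Camera axes: x right, y up, looking along -z (the intrinsics and any distortion apply to the point x, -y, -z); pixel columns grow to the right and rows downward; lengths in mm; the calibration is good to about 2 mm. A picture is of the moment at which its call begins: read the wrist's pose just before it.
- ticket.job_done(): hands the job in; it is judged then, once.
Trained networks look in a picture, given as the dict that the camera call returned (one of the last four; its "shot" number tells which), for a name from the list of things; names that differ only in an ending like _2 or _b are one class to them, and where a whole thing is asked for, a point or a joint stands for the part that bears it (a point fixed in the world has none). Each returns a list of dicts, best first, with "confidence" (0 to 1); they miss things now and then, are a little off and sometimes report something else, mostly with a low value. They report only what shows in the picture. A call takes as long as a camera call. They do not tell look-alikes from the thing itself.
- look_for(picture, thing): "at" ([column, row] in pixels, amid what is visible of it).
- outline_of(picture, thing): "pixels" (420x560 bool, what is visible of it) and "at" ([column, row] in pixels, amid what is visible of it).
The state is a dict: "time_s": time; "qpos": joint angles; "qvel": joint speeds; "effort": joint torques, N m; "ee_pos": TCP position; "ee_rot": TCP orientation; "force": force on the tool from outside, world axes, zero at the start; "torque": the same for the moment, N m; "gripper_width": finger opening in mm; "gripper_force": force on a finger pad.
Only numpy, scipy, OpenCV 4.12 (cv2) and the standard library are available. Lean on these libraries where they do the work, as an engineer would, in place of code of your own. Each camera call takes 0.05 s, during which the arm holds its last target. There are 200 camera calls.

## Working session

There is one attempt and no reset: what is moved stays moved. The work goes in short steps, Python scripts to look and compute and a tool call to move; the robot and the scene stay as the last step left them, time stands still between calls to the robot, and variables do not carry over. Pictures are saved under pics/ and viewed, at most 10 in all, crops included, and the job is handed in when it is done.

Besides the shell and the picture viewer there is one more tool, called after "Emit:" as a command line: name --argument value ..., lists and objects as JSON in quotes. servo_tool: Moves the arm, as the interface text tells. Its arguments: {"type":"object","properties":{"steps":{"type":"array","items":{"type":"array"}},"squeeze":{"type":"number"}},"required":["steps"]}

```bash
mkdir -p pics; ls; cat > h.py <<'E'
import numpy as np, cv2
from scipy.spatial.transform import Rotation as Ro
from workcell import state, cams, ticket, look_for, outline_of, env
def pose(s):
    T=np.eye(4); T[:3,3]=s["ee_pos"]; T[:3,:3]=Ro.from_euler("xyz",s["ee_rot"],degrees=True).as_matrix(); return T
def grab(n):
    s=state(); f=cams.grab_frame(n)
    if n=="wrist": M=pose(s)@np.array(f["tool_from_camera"])
    else:
        M=np.eye(4); R=np.array(f["rotation"],float)
        M[:3,:3]=R if R.shape==(3,3) else Ro.from_euler("xyz",R,degrees=True).as_matrix(); M[:3,3]=f["eye"]
    f["M"]=M; return f
def cloud(f):
    h,w=f["z_map"].shape; F=h/2/np.tan(np.radians(f["fovy"])/2)
    u,v=np.meshgrid(np.arange(w),np.arange(h)); z=f["z_map"].astype(float)
    P=np.stack([(u-f["cx"])/F*z,-(v-f["cy"])/F*z,-z],-1)
    P=P@f["M"][:3,:3].T+f["M"][:3,3]; P[z==0]=np.nan; return P
def save(f,n,box=None,k=1,marks=()):
    im=f["color"][...,::-1].copy()
    for t,p in marks: cv2.circle(im,tuple(int(x) for x in p),2,(0,0,255),-1); cv2.putText(im,t,(int(p[0])+3,int(p[1])),0,.35,(255,0,255),1)
    if box: im=im[box[1]:box[3],box[0]:box[2]]
    cv2.imwrite("pics/"+n,cv2.resize(im,None,fx=k,fy=k,interpolation=cv2.INTER_CUBIC))
E
python3 - <<'E'
from h import *
print(state())
for n in ("scene","top"):
    f=grab(n); P=cloud(f); m=[]
    print(n,{k:v for k,v in f.items() if k not in("color","z_map","M")})
    for t in ["pin_grip","foot_base","cavity_mouth","cradle","gate_tab","gate","tray_floor","buffer_mid","substrate_mid"]:
        for d in look_for(f,t)[:3]:
            c,r=[int(round(x)) for x in d["at"]]; print(t,round(d["confidence"],2),c,r,P[r,c].round(0)); m.append((t[:9],(c,r)))
    save(f,n+"0.png",k=1.4,marks=m)
E
```

```text
pics
{'time_s': 0.0, 'qpos': array([ 6.70954994e+01,  1.83514822e+01,  8.97053684e+01, -1.43216835e-03,
        7.20418069e+01, -1.14354069e+00]), 'qvel': array([ 0.09031417, -0.04317036,  0.05655654,  0.01252353,  0.0014332 ,
       -0.05986682]), 'effort': array([ 1.11510646e-03, -4.12468529e+01, -2.31974763e+01,  7.26637454e-02,
        4.58001543e-02, -1.46286066e-04]), 'ee_pos': array([212.98232357, 533.61821589, 235.12885222]), 'ee_rot': array([-1.79901335e+02, -6.07565073e-04,  1.58239482e+02]), 'force': array([-0.32571652, -0.6586665 , -0.06758157]), 'torque': array([ 0.01571287, -0.04825532,  0.00354247]), 'gripper_force': 0.0, 'gripper_width': 91.46924241241577}
scene {'fovy': 51.55560137745525, 'cx': 282.86591270150495, 'cy': 209.30971203165018, 'eye': array([  60.81248082, -875.91315298,  465.1799067 ]), 'rotation': array([ 64.74062491,  -0.66576412, -40.86358949]), 'shot': 1}
pin_grip 0.95 217 246 [ 472. -200.   12.]
pin_grip 0.73 288 244 [ 513. -374.   78.]
pin_grip 0.33 295 248 [ 517. -388.   75.]
foot_base 0.78 218 245 [ 471. -206.   17.]
foot_base 0.67 285 242 [ 508.
[... 477 characters left out ...]
88583295, 'eye': array([ 412.84856698, -295.59200601,  942.88666231]), 'rotation': array([  7.485687  ,   0.31870473, -90.8558857 ]), 'shot': 2}
pin_grip 0.63 313 210 [ 512. -367.   96.]
pin_grip 0.49 243 227 [ 483. -206.   23.]
pin_grip 0.44 249 154 [ 666. -220.    0.]
foot_base 0.73 241 229 [ 477. -204.   40.]
foot_base 0.62 315 209 [ 516. -372.   82.]
cavity_mouth 0.69 308 204 [ 529. -358.   69.]
cradle 0.6 307 201 [ 536. -356.   73.]
gate_tab 0.85 303 196 [ 548. -347.   70.]
gate 0.57 299 195 [ 550. -338.   71.]
tray_floor 0.78 248 154 [ 666. -217.    1.]
tray_floor 0.59 298 197 [ 546. -336.   67.]
buffer_mid 0.55 293 145 [ 662. -326.   87.]
substrate_mid 0.92 258 275 [ 373. -244.   77.]
```

View pics/scene0.png

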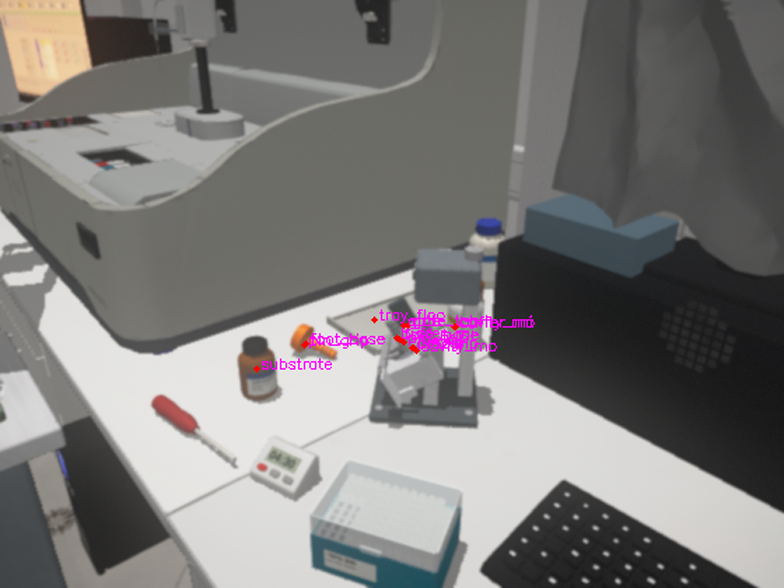

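View pics/top0.png

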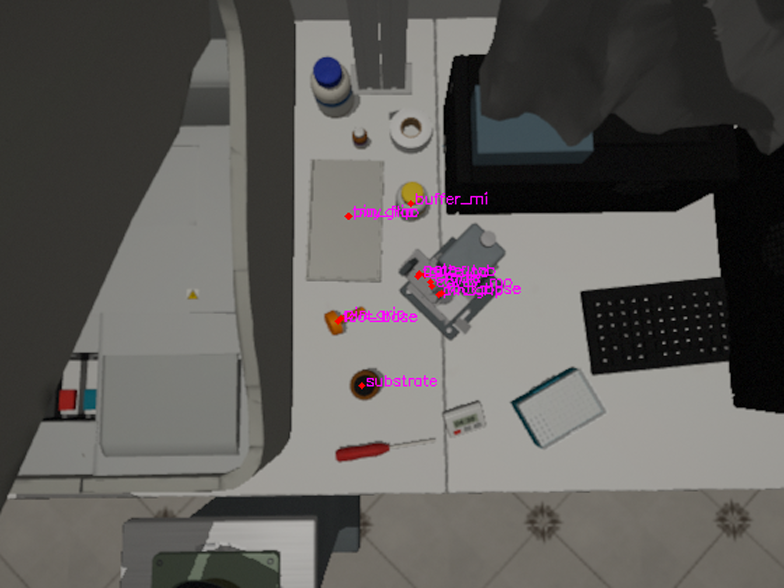

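The orange look-alike lies on the bench at scene px (217,246) and top px (243,227). The stand with the real pin is at about scene (288,244) and top (313,210). The white bottle with the yellow cap is at top (293,145) and the brown bottle at (258,275). I'll enlarge the stand.

```bash
python3 - <<'E'
from h import *
a=grab("scene"); b=grab("top")
def crop(f,x0,y0,x1,y1,k): return cv2.resize(f["color"][y0:y1,x0:x1,::-1],None,fx=k,fy=k,interpolation=cv2.INTER_CUBIC)
A=crop(a,255,165,355,310,4); B=crop(b,275,150,375,250,4)
B=cv2.copyMakeBorder(B,0,A.shape[0]-B.shape[0],0,0,cv2.BORDER_CONSTANT)
cv2.imwrite("pics/crop1.png",np.hstack([A,B]))
for f,n in((a,"s"),(b,"t")):
    P=cloud(f)
    for t in ["pin_grip","cradle","gate","cavity_mouth","tray_floor","buffer_mid","substrate_mid"]:
        for o in outline_of(f,t)[:2]:
            p=P[o["pixels"]]; p=p[~np.isnan(p[:,0])]; print(n,t,round(o["confidence"],2),np.round(o["at"]),len(p),np.median(p,0).round(),np.percentile(p,3,axis=0).round(),np.percentile(p,97,axis=0).round())
E
```

```text
s pin_grip 0.71 [220. 242.] 393 [ 475. -206.   19.] [ 453. -244.   -2.] [ 499. -190.   41.]
s pin_grip 0.59 [294. 250.] 1752 [ 515. -385.   70.] [ 478. -427.   43.] [ 570. -317.   98.]
s cradle 0.56 [298. 252.] 1596 [ 513. -387.   71.] [ 479. -427.   46.] [ 566. -320.   96.]
s gate 0.75 [293. 232.] 484 [ 550. -336.   78.] [ 501. -385.   60.] [ 573. -316.  102.]
s cavity_mouth 0.65 [294. 250.] 1717 [ 515. -386.   70.] [ 478. -427.   44.] [ 568. -318.   97.]
s tray_floor 0.98 [268. 227.] 1417 [ 604. -200.    1.] [ 545. -277.   -1.] [ 724. -149.   12.]
s buffer_mid 0.6 [324. 233.] 361 [ 652. -336.   39.] [ 648. -357.    6.] [ 688. -317.   67.]
s substrate_mid 0.7 [183. 263.] 1082 [ 362. -263.   44.] [ 346. -272.    4.] [ 386. -240.   77.]
t pin_grip 0.8 [240. 227.] 250 [ 481. -201.   27.] [ 457. -238.   10.] [ 497. -182.   42.]
t pin_grip 0.57 [314. 211.] 175 [ 514. -370.   69.] [ 503. -390.   59.] [ 532. -353.  110.]
t cradle 0.79 [306. 203.] 1297 [ 528. -357.   69.] [ 478. -419.    9.] [ 580. -313.  104.]
t cavity_mouth 0.73 [308. 206.] 1247 [ 528. -358.   70.] [ 478. -419.   53.] [ 577. -315.  104.]
t tray_floor 0.97 [247. 156.] 4466 [ 655. -210.    2.] [ 555. -272.   -1.] [ 760. -151.    9.]
t buffer_mid 0.58 [294. 144.] 563 [ 668. -327.   70.] [ 652. -351.    0.] [ 696. -304.   93.]
t buffer_mid 0.48 [315. 211.] 151 [ 514. -372.   69.] [ 503. -391.   59.] [ 531. -355.  110.]
t substrate_mid 0.6 [260. 274.] 342 [ 373. -249.   73.] [ 353. -267.   50.] [ 394. -228.   78.]
```

View pics/crop1.png

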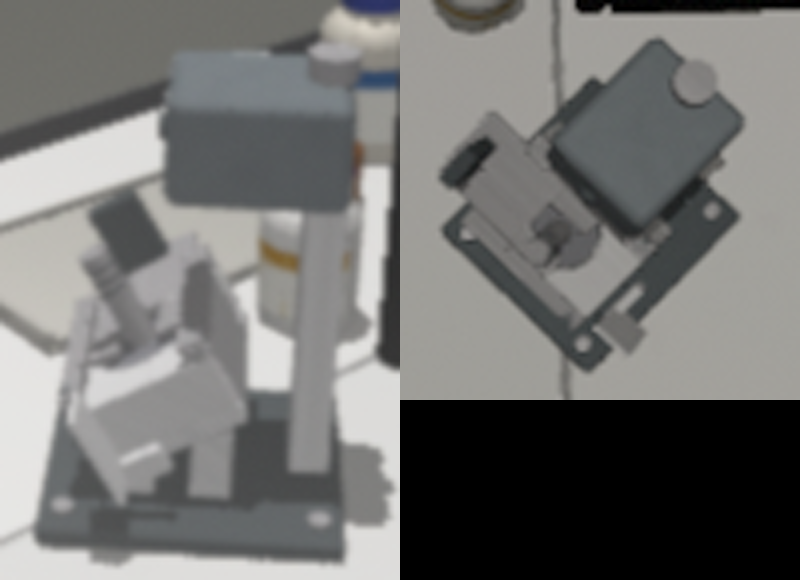

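The crop shows the steel pin near scene px (284,237), leaning towards the lower left in the top view. The dark gate tab is at top px (291,190), so the gate opens to the upper left, along about (+0.73,+0.68). The crosshead is behind, to the upper right. The orange piece is loose on the bench, so the pin in the stand is the one meant. I'll raise the arm and cross over the analyser.

Emit:
servo_tool --steps '[[0, [0, 0, -47], [0, 0, 0]], [0, [0, 0, -47], [0, 0, 0]], [0, [0, 0, -47], [0, 0, 0]], [0, [0, 0, -47], [0, 0, 0]], [0, [0, 0, -47], [0, 0, 0]], [0, [-29, -38, 0], [0, 0, 0]], [0, [-29, -38, 0], [0, 0, 0]], [0, [-29, -38, 0], [0, 0, 0]], [0, [-29, -38, 0], [0, 0, 0]], [0, [-29, -38, 0], [0, 0, 0]]]'

```text
time_s: 2.8
ee_pos: [277.4, 301.9, 471.0]
ee_rot: [180.0, 0.0, 158.3]
force: [1.4, -0.7, 0.6]
gripper_width: 91.0
gripper_force: 0.0
```

Emit:
servo_tool --steps '[[0, [-29, -38, 0], [0, 0, 0]], [0, [-29, -38, 0], [0, 0, 0]], [0, [-29, -38, 0], [0, 0, 0]], [0, [-29, -38, 0], [0, 0, 0]], [0, [-29, -38, 0], [0, 0, 0]], [0, [-29, -38, 0], [0, 0, 0]], [0, [-29, -38, 0], [0, 0, 0]], [0, [-29, -38, 0], [0, 0, 0]], [0, [-29, -38, 0], [0, 0, 0]], [0, [-29, -38, 0], [0, 0, 0]]]'

```text
time_s: 3.8
ee_pos: [405.8, -158.7, 471.2]
ee_rot: [180.0, 0.1, 158.2]
force: [0.8, 0.4, 0.2]
gripper_width: 91.0
gripper_force: 0.0
```

```bash
cat >> h.py <<'E'
def Rcav(a,tilt=30):  # tool orientation: z down the slant, y along the gate (yaw a of gate axis)
    y=np.array([np.cos(np.radians(a)),np.sin(np.radians(a)),0]); f=np.array([-y[1],y[0],0])
    z=-(np.sin(np.radians(tilt))*f+np.cos(np.radians(tilt))*np.array([0,0,1])); x=np.cross(y,z)
    return np.stack([x,y,z],1)
def delta(R,p,s=None):
    T=pose(s or state()); w=Ro.from_matrix(T[:3,:3].T@R).as_rotvec(); d=np.array(p)-T[:3,3]
    print("rotvec",w.round(3),np.degrees(np.linalg.norm(w)).round(1),"shift old axes",(T[:3,:3].T@d).round(1),"new axes",(R.T@d).round(1))
E
python3 - <<'E'
from h import *
delta(Rcav(43),[440,-293,300]); print(state()["qpos"].round(1)); print(np.array(cams.grab_frame("wrist")["tool_from_camera"]).round(2))
E
```

```text
rotvec [ 0.116 -0.514  0.429] 39.0 shift old axes [ -81.5 -112.1  171.2] new axes [-19.7 -66.5 209. ]
[-22.9   2.   77.2   0.  100.7 -91.1]
[[-0.0000e+00  9.6000e-01  2.8000e-01  7.9430e+01]
 [ 1.0000e+00  0.0000e+00  0.0000e+00  1.0000e-02]
 [ 0.0000e+00  2.8000e-01 -9.6000e-01 -1.4887e+02]
 [ 0.0000e+00  0.0000e+00  0.0000e+00  1.0000e+00]]
```

Emit:
servo_tool --steps '[[0, [-16.3, -22.4, 34.2], [0, 0, 0]], [0, [-16.3, -22.4, 34.2], [0, 0, 0]], [0, [-16.3, -22.4, 34.2], [0, 0, 0]], [0, [-16.3, -22.4, 34.2], [0, 0, 0]], [0, [-16.3, -22.4, 34.2], [0, 0, 0]], [0, [0, 0, 0], [0.023, -0.103, 0.086]], [0, [0, 0, 0], [0.023, -0.103, 0.086]], [0, [0, 0, 0], [0.023, -0.103, 0.086]], [0, [0, 0, 0], [0.023, -0.103, 0.086]], [0, [0, 0, 0], [0.023, -0.103, 0.086]]]'

```text
time_s: 4.85
ee_pos: [439.8, -290.7, 300.5]
ee_rot: [179.8, 30.3, 132.7]
force: [0.2, -0.3, -0.9]
gripper_width: 91.5
gripper_force: 0.0
```

```bash
python3 - <<'E'
from h import *
print(state()["qpos"].round(1),state()["ee_pos"].round(1))
f=grab("wrist"); P=cloud(f); m=[]
for t in ["pin_grip","foot_base","cavity_mouth","cradle","gate_tab","gate"]:
    for d in look_for(f,t)[:2]:
        c,r=[int(round(x)) for x in d["at"]]; print(t,round(d["confidence"],2),c,r,P[r,c].round(1)); m.append((t[:9],(c,r)))
for t in ["pin_grip","gate_tab","cradle"]:
    for o in outline_of(f,t)[:2]: print(t,round(o["confidence"],2),np.round(o["at"]),o["pixels"].sum())
np.savez("w1.npz",P=P,c=f["color"]); save(f,"wrist1.png",k=1.4,marks=m)
E
```

```text
[-29.6  -1.  110.2 -12.9  42.4 -65.1] [ 439.8 -290.7  300.5]
pin_grip 0.83 361 21 [ 465.6 -200.6   39.9]
pin_grip 0.6 277 172 [ 500.4 -357.6   96.8]
foot_base 0.85 279 174 [ 498.9 -352.6  106.3]
foot_base 0.71 362 24 [ 468.1 -201.4   40.6]
cavity_mouth 0.84 295 171 [ 529.9 -356.3   71. ]
cradle 0.72 291 173 [ 531.6 -364.9   65.7]
gate_tab 0.57 307 171 [ 540.4 -345.6   71.9]
gate 0.63 308 173 [ 542.7 -346.2   73.4]
pin_grip 0.86 [278. 173.] 423
pin_grip 0.82 [363.  22.] 1774
gate_tab 0.7 [307. 172.] 2383
cradle 0.61 [293. 172.] 4596
```

View pics/wrist1.png

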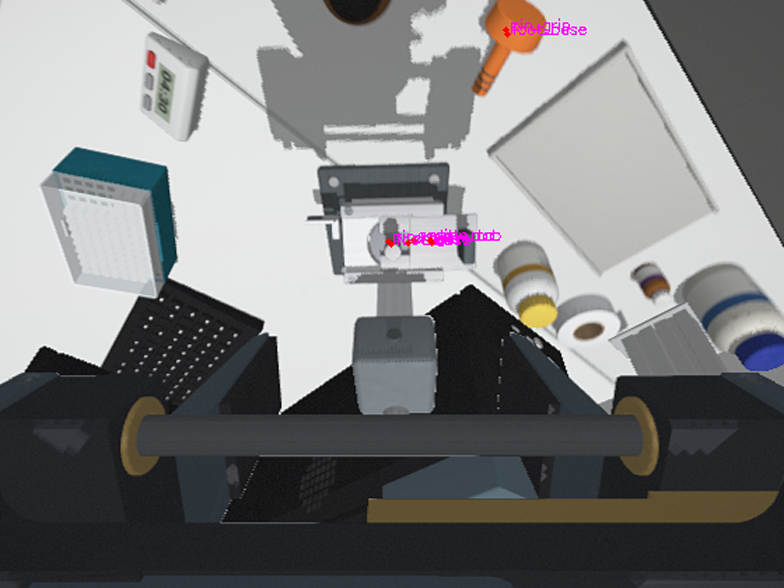

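The wrist view shows the pin nearly end-on at px (279,172), the gate plate and tab to its right at (332,175), and the crosshead below at (282,260). The gate's travel runs along the image columns. Next I'll fit the geometry.

```bash
python3 - <<'E'
from h import *
f=grab("wrist"); P=cloud(f); R=Rcav(43); s=state()
o=outline_of(f,"cradle")[0]["pixels"]; g=outline_of(f,"gate")[0]["pixels"]
m=(o|g)&~np.isnan(P[...,0]); p=P[m]
rng=np.random.default_rng(0); best=0
for _ in range(2000):
    a=p[rng.choice(len(p),3,False)]; n=np.cross(a[1]-a[0],a[2]-a[0]); L=np.linalg.norm(n)
    if L<300: continue
    n/=L; n*=np.sign(n[2]); i=abs((p-a[0])@n)<1.5
    if i.sum()>best: best=i.sum(); I=i
q=p[I]; c=q.mean(0); n=np.linalg.svd(q-c)[2][2]; n*=np.sign(n[2])
print("plane",best,len(p),c.round(1),n.round(3),"tilt",np.degrees(np.arccos(n[2])).round(1),"lean yaw",np.degrees(np.arctan2(n[1],n[0])).round(1))
uv=np.argwhere(m)[I]; rect=cv2.minAreaRect(uv[:,::-1].astype(np.float32)); print(rect)
# coordinates in cav frame about c
Z=R.T*np.array([[1],[1],[-1]])
h=(P-c)@n
for lo,hi in((15,25),(25,35),(35,44),(44,60)):
    k=(h>lo)&(h<hi); k[:130]=0; k[200:]=0; k[:,:220]=0; k[:,360:]=0
    lab,L=cv2.connectedComponents(k.astype(np.uint8))
    for j in range(1,lab):
        w=L==j
        if w.sum()>12: v=np.argwhere(w); print(lo,hi,w.sum(),"px",v[:,::-1].min(0),v[:,::-1].max(0),"mean",P[w].mean(0).round(1),"min",P[w].min(0).round(1),"max",P[w].max(0).round(1))
save(f,"wrist2.png",(210,110,360,215),5)
E
```

```text
plane 1907 4749 [ 539.6 -347.9   71.5] [-0.351  0.359  0.865] tilt 30.1 lean yaw 134.3
((292.3702392578125, 168.75250244140625), (47.85653305053711, 95.84765625), 88.8982925415039)
15 25 34 px [328 164] [335 184] mean [ 550.2 -320.5   86.5] min [ 543.7 -330.3   79.4] max [ 558.6 -310.5   94.1]
15 25 13 px [275 170] [285 174] mean [ 507.7 -359.7   86.9] min [ 502.7 -363.8   81.9] max [ 514.7 -356.    91.8]
25 35 43 px [329 165] [336 186] mean [ 547.2 -317.4   97.3] min [ 540.3 -327.3   89.1] max [ 555.8 -306.8  107.2]
35 44 176 px [330 166] [339 188] mean [ 549.3 -314.   103.4] min [ 539.8 -324.8   96. ] max [ 559.9 -304.1  110.6]
35 44 126 px [274 172] [285 185] mean [ 502.4 -355.4  108. ] min [ 496.3 -361.7   99. ] max [ 508.9 -349.3  112.3]
```

View pics/wrist2.png

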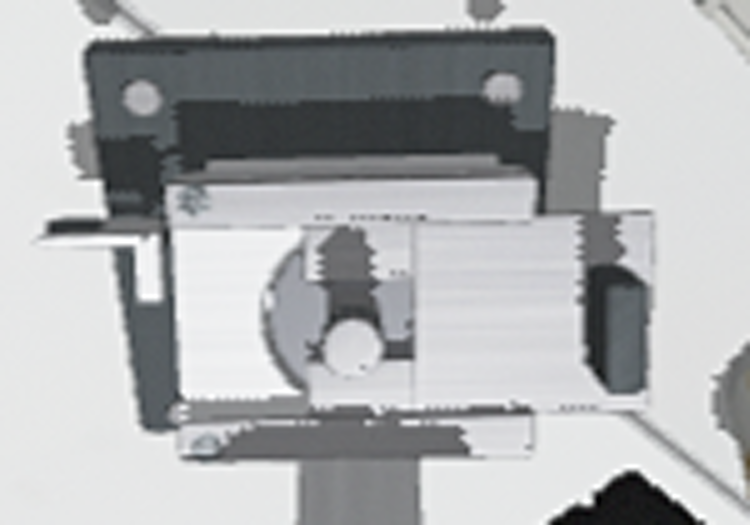

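```bash
python3 - <<'E'
from h import *
P=np.load("w1.npz")["P"]; c=np.array([539.6,-347.9,71.5]); n=np.array([-.351,.359,.865])
h=(P-c)@n; k=(h>40.5)&(h<45); k[:160]=0;k[195:]=0;k[:,:268]=0;k[:,292:]=0
v=np.argwhere(k)[:,::-1]; top=P[k].mean(0); print(k.sum(),v.min(0),v.max(0),top.round(1),h[k].mean())
R=Rcav(44.2); nn=-R[:,2]; Q=P[k]@R; print("extent x,y",Q.min(0).round(1),Q.max(0).round(1))
mid=(Q.min(0)+Q.max(0))/2; print("mid",(R@mid).round(1))
k2=(h>35.5)&(h<39); k2[:160]=0;k2[195:]=0;k2[:,:320]=0;k2[:,345:]=0
Q2=P[k2]@R; t2=R@((Q2.min(0)+Q2.max(0))/2); print("tab",t2.round(1),Q2.min(0).round(1),Q2.max(0).round(1), "tab-pin tool axes",(R.T@(t2-top)).round(1))
grip=top-12*nn; tcp=grip+3*nn; print("grip",grip.round(1),"tcp",tcp.round(1))
delta(R,tcp+80*nn); delta(R,tcp)
E
```

```text
117 [274 173] [285 184] [ 502.6 -355.5  108.6] 42.309406284651665
extent x,y [-584.9  106.   206.7] [-572.2  118.6  210.4]
mid [ 502.5 -355.7  108.6]
tab [ 549.1 -313.9  104.2] [-590.7  170.   212. ] [-566.3  179.6  215.3] tab-pin tool axes [-0.  62.4  5.1]
grip [ 506.8 -359.8   98.2] tcp [ 505.7 -358.8  100.8]
rotvec [-0.01  -0.    -0.018] 1.2 shift old axes [ 18.    0.9 139.5] new axes [ 18.   -0.2 139.5]
rotvec [-0.01  -0.    -0.018] 1.2 shift old axes [ 17.9   1.8 219.5] new axes [ 1.800e+01 -2.000e-01  2.195e+02]
```

Emit:
servo_tool --steps '[[143, [6, 0, 0], [-0.01, 0, -0.018]], [143, [12, 0, 20], [0, 0, 0]], [143, [0, 0, 30], [0, 0, 0]], [143, [0, 0, 30], [0, 0, 0]], [143, [0, 0, 30], [0, 0, 0]], [143, [0, 0, 25], [0, 0, 0]], [143, [0, 0, 4], [0, 0, 0]], [143, [0, 0, 0], [0, 0, 0]], [143, [0, 0, 0], [0, 0, 0]], [143, [0, 0, 0], [0, 0, 0]]]'

```text
time_s: 6.5
ee_pos: [478.0, -329.4, 172.1]
ee_rot: [180.0, 30.1, 134.2]
force: [0.1, -0.8, -1.2]
gripper_width: 40.4
gripper_force: 0.0
```

```bash
cat > m.py <<'E'
from h import *
f=grab("wrist"); P=cloud(f); c=np.array([539.6,-347.9,71.5]); n=-Rcav(44.2)[:,2]; R=Rcav(44.2)
h=(P-c)@n
k=(h>40.5)&(h<45)&(np.linalg.norm(P-[502.6,-355.5,108.6],axis=2)<14)
Q=P[k]@R; print(k.sum(),Q.min(0).round(1),Q.max(0).round(1)); v=np.argwhere(k)[:,::-1]; print("px",v.min(0),v.max(0))
top=R@((Q.min(0)+Q.max(0))/2); print("top",top.round(1)); tcp=top-9*n; delta(R,tcp)
save(f,"wrist3.png",k=1.4)
print(state()["qpos"].round(1),state()["gripper_width"],state()["force"].round(2))
E
python3 m.py
```

```text
264 [-585.5  106.3  207.1] [-571.8  119.5  210.3]
px [269 226] [287 243]
top [ 503.  -355.4  108.6]
rotvec [ 0.001  0.002 -0.   ] 0.1 shift old axes [ 0.7 -0.1 82. ] new axes [ 0.5 -0.1 82. ]
[-32.   11.2 117.  -17.4  23.4 -61.9] 40.121471533945254 [-0.07 -0.35 -0.14]
```

View pics/wrist3.png

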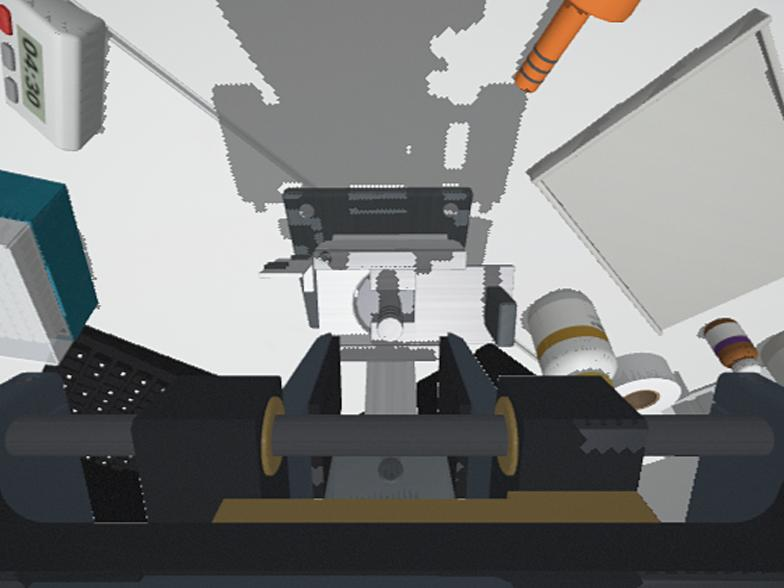

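The pin tip at px (278,234) is centred between the fingers and the approach is clear of the crosshead, so I'll go down the slant.

Emit:
servo_tool --steps '[[143, [0.5, 0, 15], [0, 0, 0]], [143, [0, 0, 15], [0, 0, 0]], [143, [0, 0, 15], [0, 0, 0]], [143, [0, 0, 15], [0, 0, 0]], [143, [0, 0, 12], [0, 0, 0]], [143, [0, 0, 7], [0, 0, 0]], [143, [0, 0, 3], [0, 0, 0]], [143, [0, 0, 0], [0, 0, 0]], [143, [0, 0, 0], [0, 0, 0]], [143, [0, 0, 0], [0, 0, 0]]]'

```text
time_s: 7.55
ee_pos: [506.1, -358.5, 99.9]
ee_rot: [180.0, 30.1, 134.2]
force: [-0.3, -0.7, -0.2]
gripper_width: 39.9
gripper_force: 0.0
```

```bash
python3 m.py; python3 -c "
from h import *
delta(Rcav(44.2),[505.9,-358.9,100.9])"
```

```text
343 [-579.8  106.5  207.2] [-571.7  119.7  210.3]
px [265 281] [292 295]
top [ 501.4 -353.5  107.1]
rotvec [0.    0.001 0.   ] 0.1 shift old axes [ 2.3  0.2 -0.7] new axes [ 2.3  0.2 -0.7]
[-33.2  20.1 117.4 -25.9  14.4 -53.9] 39.99357414934523 [-0.04  0.27 -0.28]
rotvec [0.    0.001 0.   ] 0.1 shift old axes [-0.7 -0.4 -0.8] new axes [-0.7 -0.4 -0.8]
```

Emit:
servo_tool --steps '[[200, [0, 0.2, 0], [0, 0, 0]], [230, [0, 0, 0], [0, 0, 0]], [255, [0, 0, 0], [0, 0, 0]], [255, [0, 0, 0], [0, 0, 0]], [255, [0, 0, 0], [0, 0, 0]], [255, [0, 0, 0], [0, 0, 0]], [255, [0, 0, 0], [0, 0, 0]], [255, [0, 0, 0], [0, 0, 0]], [255, [0, 0, 0], [0, 0, 0]], [255, [0, 0, 0], [0, 0, 0]]]' --squeeze 45

```text
time_s: 8.6
ee_pos: [506.1, -358.4, 99.3]
ee_rot: [-180.0, 30.0, 134.2]
force: [-1.2, 1.6, 1.4]
gripper_width: 12.8
gripper_force: 45.0
```

```bash
python3 -c "
from h import *
s=state(); print((pose(s)[:3,:3].T@s['force']).round(2),s['force'],s['ee_pos'])"
```

```text
[ 1.01  0.26 -2.17] [-1.18544628  1.58653628  1.37753196] [ 506.06393733 -358.35619211   99.28288288]
```

Emit:
servo_tool --steps '[[255, [0, 0, -1], [0, 0, 0]], [255, [0, 0, -1], [0, 0, 0]], [255, [0, 0, -1], [0, 0, 0]], [255, [0, 0, -1], [0, 0, 0]], [255, [0, 0, -1], [0, 0, 0]], [255, [0, 0, -1], [0, 0, 0]], [255, [0, 0, -1], [0, 0, 0]], [255, [0, 0, -1], [0, 0, 0]], [255, [0, 0, -1], [0, 0, 0]], [255, [0, 0, 0], [0, 0, 0]]]'

```text
time_s: 9.6
ee_pos: [502.8, -355.0, 106.7]
ee_rot: [-180.0, 30.0, 134.2]
force: [3.8, -4.4, -9.8]
gripper_width: 13.0
gripper_force: 45.0
```

```bash
cat > pull.py <<'E'
from h import *
s=state(); R=Rcav(44.2); print("F tool",(pose(s)[:3,:3].T@s['force']).round(2),"moved",(R.T@(s['ee_pos']-np.array([506.06,-358.36,99.28]))).round(2),s["gripper_width"])
f=grab("wrist"); P=cloud(f); n=-R[:,2]; h=(P-[539.6,-347.9,71.5])@n
y=P@R[:,1]; x=P@R[:,0]; c=np.array([539.6,-347.9,71.5])
# tab top height and gate plate height (plane at tab side of pin)
tab=(abs(y-175)<6)&(abs(x+578)<14)&(h>30)&(h<70); pl=(y>135)&(y<160)&(abs(x+578)<25)&(h>-6)&(h<28)
for nme,m in(("tab",tab),("plate",pl)): print(nme,m.sum(),np.nanpercentile(h[m],[10,50,90]).round(1) if m.any() else "")
E
python3 pull.py
```

```text
F tool [-0.09 -0.34 11.38] moved [ 0.35 -0.05 -8.76] 13.0274520465616
tab 765 [33.4 41.9 43.1]
plate 1870 [5.4 6.1 7. ]
```

Emit:
servo_tool --steps '[[255, [0, 0, -1], [0, 0, 0]], [255, [0, 0, -1], [0, 0, 0]], [255, [0, 0, -1], [0, 0, 0]], [255, [0, 0, -1], [0, 0, 0]], [255, [0, 0, -1], [0, 0, 0]], [255, [0, 0, -0.7], [0, 0, 0]], [255, [0, 0, 0], [0, 0, 0]], [255, [0, 0, 0], [0, 0, 0]], [255, [0, 0, 0], [0, 0, 0]], [255, [0, 0, 0], [0, 0, 0]]]'

```text
time_s: 10.65
ee_pos: [500.9, -353.1, 111.3]
ee_rot: [-180.0, 29.9, 134.2]
force: [5.1, -5.4, -11.8]
gripper_width: 12.9
gripper_force: 45.0
```

```bash
python3 pull.py
```

```text
F tool [-0.57 -0.1  13.92] moved [  0.36  -0.05 -14.04] 12.913583443516455
tab 877 [34.4 46.9 48.3]
plate 1871 [10.6 11.4 12.3]
```

Emit:
servo_tool --steps '[[255, [0, 0, 0], [0, 0, 0]], [255, [0, 0, 0], [0, 0, 0]], [255, [0, 0, 0], [0, 0, 0]], [255, [0, 0, 0], [0, 0, 0]], [255, [0, 0, 0], [0, 0, 0]], [255, [0, 0, 0], [0, 0, 0]], [255, [0, 0, 0], [0, 0, 0]], [255, [0, 0, 0], [0, 0, 0]], [255, [0, 0, 0], [0, 0, 0]], [255, [0, 0, 0], [0, 0, 0]]]'

```text
time_s: 11.7
ee_pos: [500.9, -353.2, 111.3]
ee_rot: [-180.0, 29.9, 134.2]
force: [6.4, -6.1, -11.7]
gripper_width: 13.3
gripper_force: 45.0
```

```bash
python3 pull.py
```

```text
F tool [-1.79  0.38 14.54] moved [  0.35  -0.07 -14.04] 13.263912272558589
tab 879 [34.3 46.8 48.3]
plate 1876 [10.6 11.4 12.3]
```

Travel is about 11.4 mm and has been held for over 1.4 s. Next I'll ease it back.

Emit:
servo_tool --steps '[[255, [0, 0, 0.8], [0, 0, 0]], [255, [0, 0, 0.8], [0, 0, 0]], [255, [0, 0, 0.8], [0, 0, 0]], [255, [0, 0, 0.8], [0, 0, 0]], [255, [0, 0, 0.8], [0, 0, 0]], [255, [0, 0, 0.8], [0, 0, 0]], [255, [0, 0, 0.8], [0, 0, 0]], [255, [0, 0, 0.8], [0, 0, 0]], [255, [0, 0, 0.8], [0, 0, 0]], [255, [0, 0, 0.8], [0, 0, 0]]]'

```text
time_s: 12.75
ee_pos: [503.6, -355.9, 104.6]
ee_rot: [-180.0, 29.9, 134.2]
force: [3.4, -4.0, -8.5]
gripper_width: 13.0
gripper_force: 45.0
```

Emit:
servo_tool --steps '[[255, [0, 0, 0.8], [0, 0, 0]], [255, [0, 0, 0.8], [0, 0, 0]], [255, [0, 0, 0.8], [0, 0, 0]], [255, [0, 0, 0.8], [0, 0, 0]], [255, [0, 0, 0.8], [0, 0, 0]], [255, [0, 0, 0.8], [0, 0, 0]], [255, [0, 0, 0.7], [0, 0, 0]], [255, [0, 0, 0], [0, 0, 0]], [255, [0, 0, 0], [0, 0, 0]], [255, [0, 0, 0], [0, 0, 0]]]'

```text
time_s: 13.75
ee_pos: [505.8, -358.0, 100.7]
ee_rot: [180.0, 30.0, 134.2]
force: [0.2, -1.5, -1.3]
gripper_width: 13.2
gripper_force: 45.0
```

```bash
python3 pull.py
```

```text
F tool [-0.39 -0.92  1.74] moved [-0.29  0.08 -1.42] 13.16283794867835
tab 656 [32.3 36.1 37.1]
plate 1915 [-0.7  0.1  1. ]
```

Emit:
servo_tool --steps '[[255, [0, 0, 0.6], [0, 0, 0]], [255, [0, 0, 0.6], [0, 0, 0]], [255, [0, 0, 0], [0, 0, 0]], [200, [0, 0, 0], [0, 0, 0]], [143, [0, 0, 0], [0, 0, 0]], [143, [0, 0, 0], [0, 0, 0]], [143, [0, 0, 0], [0, 0, 0]], [143, [0, 0, -10], [0, 0, 0]], [143, [0, 0, -20], [0, 0, 0]], [143, [0, 0, -25], [0, 0, 0]]]'

```text
time_s: 14.8
ee_pos: [486.3, -338.1, 147.0]
ee_rot: [-180.0, 29.9, 134.2]
force: [-0.3, -0.5, -0.1]
gripper_width: 40.1
gripper_force: 0.0
```

Emit:
servo_tool --steps '[[143, [0, 10, 0], [0, 0, 0]], [143, [0, 20, 0], [0, 0, 0]], [143, [0, 20, 0], [0, 0, 0]], [143, [0, 11.5, 0], [0, 0, 0]], [143, [0, 0, 0], [0, 0, 0]], [143, [0, 0, 0], [0, 0, 0]], [143, [0, 0, 0], [0, 0, 0]], [143, [0, 0, 0], [0, 0, 0]], [143, [0, 0, 0], [0, 0, 0]], [143, [0, 0, 0], [0, 0, 0]]]'

```text
time_s: 15.8
ee_pos: [530.7, -296.1, 146.9]
ee_rot: [-180.0, 30.0, 134.2]
force: [-0.5, -0.3, 0.0]
gripper_width: 40.0
gripper_force: 0.0
```

```bash
cat > tab.py <<'E'
from h import *
f=grab("wrist"); P=cloud(f); R=Rcav(44.2); n=-R[:,2]; c=np.array([539.6,-347.9,71.5]); h=(P-c)@n; Q=P@R; s=state(); t=s["ee_pos"]@R
k=(h>34.5)&(h<40)&(abs(Q[...,1]-175)<65)&(abs(Q[...,0]+578)<20)&(Q[...,1]>140)
print("tab top",k.sum(),Q[k].min(0).round(1),Q[k].max(0).round(1),"tcp",t.round(1),"h tcp",((s["ee_pos"]-c)@n).round(1))
k=(h>40)&(h<46)&(abs(Q[...,1]-113)<14)&(abs(Q[...,0]+578)<14)
if k.any(): print("pin top",k.sum(),Q[k].min(0).round(1),Q[k].max(0).round(1),np.median(h[k]).round(1))
k=(abs(h)<4)&(abs(Q[...,1]-113)<120)&(abs(Q[...,0]+578)<20)
print("plate y",np.percentile(Q[k][:,1],[0,2,98,100]).round(1))
print(s["gripper_width"],s["qpos"].round(1),s["time_s"],(R.T@s["force"]).round(1))
E
python3 tab.py
```

```text
tab top 517 [-591.1  170.6  212.6] [-565.5  180.6  216.4] tcp [-577.7  174.2  163.9] h tcp 87.0
pin top 343 [-585.5  105.9  206.5] [-571.5  119.6  210.7] 42.5
plate y [ 61.5 104.2 186.2 187.4]
40.08104543772799 [-25.   15.7 115.1 -26.9  23.2 -46.7] 15.85 [-0.6  0.   0. ]
```

Emit:
servo_tool --steps '[[143, [0, 1.2, 14], [0, 0, 0]], [143, [0, 0, 18], [0, 0, 0]], [143, [0, 0, 15], [0, 0, 0]], [143, [0, 0, 9], [0, 0, 0]], [143, [0, 0, 0], [0, 0, 0]], [200, [0, 0, 0], [0, 0, 0]], [255, [0, 0, 0], [0, 0, 0]], [255, [0, 0, 0], [0, 0, 0]], [255, [0, 0, 0], [0, 0, 0]], [255, [0, 0, 0], [0, 0, 0]]]' --squeeze 15

```text
time_s: 16.85
ee_pos: [551.6, -315.0, 99.0]
ee_rot: [-180.0, 30.1, 134.3]
force: [-0.8, 0.0, 1.1]
gripper_width: 9.8
gripper_force: 15.0
```

Emit:
servo_tool --steps '[[255, [0, 3, 0], [0, 0, 0]], [255, [0, 5, 0], [0, 0, 0]], [255, [0, 6, 0], [0, 0, 0]], [255, [0, 6, 0], [0, 0, 0]], [255, [0, 6, 0], [0, 0, 0]], [255, [0, 6, 0], [0, 0, 0]], [255, [0, 6, 0], [0, 0, 0]], [255, [0, 5, 0], [0, 0, 0]], [255, [0, 4, 0], [0, 0, 0]], [255, [0, 1, 0], [0, 0, 0]]]'

```text
time_s: 17.85
ee_pos: [585.6, -281.5, 98.8]
ee_rot: [-179.9, 30.0, 134.3]
force: [-6.6, -3.7, 6.5]
gripper_width: 10.0
gripper_force: 15.0
```

```bash
python3 tab.py
```

```text
tab top 827 [-582.2  207.6  210.9] [-559.8  239.   216.4] tcp [-577.8  223.6  219.5] h tcp 31.4
pin top 212 [-579.6  112.3  206.9] [-571.5  120.3  210.8] 42.2
plate y [ 60.9 115.2 229.3 233. ]
10.20103216469383 [-20.8  23.  112.5 -36.7  20.9 -33.2] 17.9 [ 0.8 -4.4 -6.9]
```

Emit:
servo_tool --steps '[[255, [0, 1, 0], [0, 0, 0]], [255, [0, 1, 0], [0, 0, 0]], [255, [0, 1, 0], [0, 0, 0]], [255, [0, 0, 0], [0, 0, 0]], [255, [0, 0, 0], [0, 0, 0]], [255, [0, 0, 0], [0, 0, 0]], [255, [0, 0, 0], [0, 0, 0]], [255, [0, 0, 0], [0, 0, 0]], [255, [0, 0, 0], [0, 0, 0]], [255, [0, 0, 0], [0, 0, 0]]]'

```text
time_s: 18.9
ee_pos: [585.8, -281.4, 98.7]
ee_rot: [-179.6, 29.9, 134.2]
force: [-8.4, -8.0, 7.4]
gripper_width: 10.0
gripper_force: 15.0
```

```bash
python3 tab.py
```

```text
tab top 833 [-582.2  207.6  210.9] [-559.7  239.5  216.4] tcp [-577.7  223.7  219.6] h tcp 31.2
pin top 218 [-579.5  112.2  206.9] [-571.3  120.4  210.9] 42.2
plate y [ 60.5 116.  228.9 233. ]
10.348043258985424 [-20.6  23.  112.3 -36.9  21.3 -32.9] 18.95 [ -3.7 -13.1  -6.1]
```

Emit:
servo_tool --steps '[[255, [0, -1.5, 0], [0, 0, 0]], [255, [0, -1.3, 0], [0, 0, 0]], [200, [0, 0, 0], [0, 0, 0]], [143, [0, 0, 0], [0, 0, 0]], [143, [0, 0, 0], [0, 0, 0]], [143, [0, 0, 0], [0, 0, 0]], [143, [0, 0, 0], [0, 0, 0]], [143, [0, 0, -16], [0, 0, 0]], [143, [0, 0, -20], [0, 0, 0]], [143, [0, 0, -20], [0, 0, 0]]]'

```text
time_s: 19.95
ee_pos: [566.1, -261.0, 147.0]
ee_rot: [-180.0, 29.9, 134.2]
force: [-0.7, -0.7, 0.1]
gripper_width: 39.9
gripper_force: 0.0
```

Emit:
servo_tool --steps '[[143, [0, -15, 0], [0, 0, 0]], [143, [0, -20, 0], [0, 0, 0]], [143, [0, -20, 0], [0, 0, 0]], [143, [0, -20, 0], [0, 0, 0]], [143, [0, -20, 0], [0, 0, 0]], [143, [0, -16, 0], [0, 0, 0]], [143, [0, 0, 0], [0, 0, 0]], [143, [0, 0, 0], [0, 0, 0]], [143, [0, 0, 0], [0, 0, 0]], [143, [0, 0, 0], [0, 0, 0]]]'

```text
time_s: 20.95
ee_pos: [487.5, -338.2, 146.9]
ee_rot: [180.0, 30.0, 134.3]
force: [2.0, -0.1, 0.0]
gripper_width: 40.2
gripper_force: 0.0
```

```bash
python3 tab.py; python3 -c "
from h import *
f=grab('wrist'); save(f,'w4.png',k=1.4)
R=Rcav(44.2); delta(R,state()['ee_pos'])"
```

```text
tab top 532 [-590.4  217.1  212.6] [-565.3  227.7  216.4] tcp [-577.7  113.7  163.9] h tcp 86.9
pin top 340 [-585.7  105.8  206.8] [-571.6  118.8  210.7] 42.4
plate y [ 68.8 147.9 228.  233. ]
39.38590465767846 [-32.4  14.2 117.4 -19.6  20.2 -59.9] 21.0 [ 0.3 -1.4  0.1]
rotvec [ 0.001 -0.     0.001] 0.1 shift old axes [0. 0. 0.] new axes [0. 0. 0.]
```

View pics/w4.png

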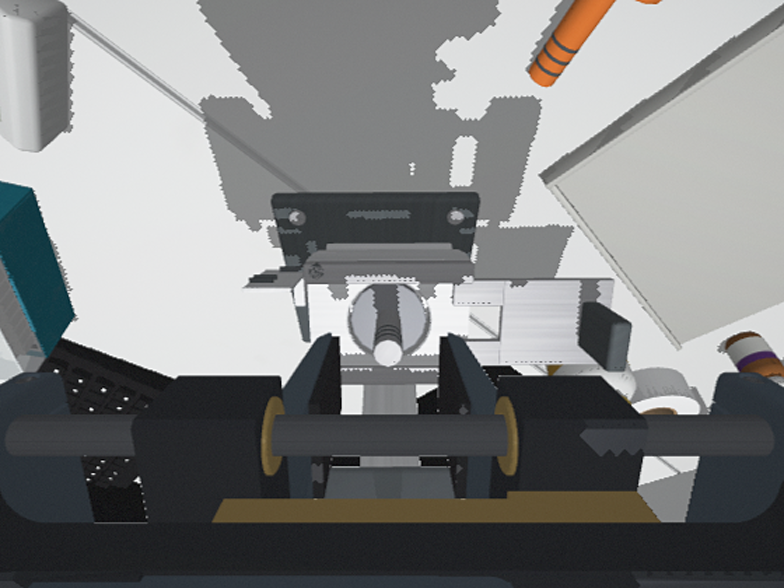

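The view shows the gate open: the tab at px (432,240) is well off the pin, and the foot disc is fully uncovered at (278,225). I'll re-grip the pin.

Emit:
servo_tool --steps '[[143, [-0.5, -1.1, 14], [0, 0, 0]], [143, [0, 0, 16], [0, 0, 0]], [143, [0, 0, 14], [0, 0, 0]], [143, [0, 0, 9], [0, 0, 0]], [143, [0, 0, 0], [0, 0, 0]], [200, [0, 0, 0], [0, 0, 0]], [255, [0, 0, 0], [0, 0, 0]], [255, [0, 0, 0], [0, 0, 0]], [255, [0, 0, 0], [0, 0, 0]], [255, [0, 0, 0], [0, 0, 0]]]' --squeeze 45

```text
time_s: 22.05
ee_pos: [504.7, -358.7, 101.5]
ee_rot: [-180.0, 30.0, 134.2]
force: [-0.7, 0.9, 1.2]
gripper_width: 13.1
gripper_force: 45.0
```

Emit:
servo_tool --steps '[[255, [0, 0, -2], [0, 0, 0]], [255, [0, 0, -4], [0, 0, 0]], [255, [0, 0, -8], [0, 0, 0]], [255, [0, 0, -12], [0, 0, 0]], [255, [0, 0, -16], [0, 0, 0]], [255, [0, 0, -20], [0, 0, 0]], [255, [0, 0, -20], [0, 0, 0]], [255, [0, 0, -20], [0, 0, 0]], [255, [0, 0, -15], [0, 0, 0]], [255, [0, 0, -5], [0, 0, 0]]]'

```text
time_s: 23.05
ee_pos: [462.2, -314.6, 209.4]
ee_rot: [179.9, 30.2, 134.2]
force: [0.1, -0.2, -0.6]
gripper_width: 13.1
gripper_force: 45.0
```

```bash
python3 tab.py; python3 - <<'E'
from h import *
f=grab("top"); P=cloud(f); o=outline_of(f,"tray_floor")[0]; k=o["pixels"]&(abs(P[...,2]-2)<5); p=P[k]
r=cv2.minAreaRect(p[:,:2].astype(np.float32)); print("tray",r,p[:,2].mean())
s=state(); print(s["ee_pos"])
# candidates: tool down, y along tray long axis
for yaw in (0,): 
    for sy in (1,):
        y=np.array([1.,0,0]); z=np.array([0,0,-1.]); R=np.stack([np.cross(y,z),y,z],1); delta(R,[650,-215,200])
b=outline_of(f,"buffer_mid"); 
for d in b: q=P[d["pixels"]]; print(d["confidence"],np.nanmedian(q,0).round())
E
```

```text
tab top 310 [-590.5  217.2  212.4] [-565.2  227.2  216.4] tcp [-579.1  112.    92.7] h tcp 158.2
plate y [ 69.5 149.1 228.4 232.9]
13.207338732826454 [-31.4   6.7 116.2 -15.   28.5 -64.3] 23.1 [ 0.9 -0.2  0.7]
tray ((659.17529296875, -212.08499145507812), (134.22848510742188, 222.08856201171875), 88.58356475830078) 1.9263554951181354
[ 462.18501739 -314.87951865  207.2370607 ]
rotvec [0.202 0.497 0.753] 53.0 shift old axes [-47.8 204.3  36. ] new axes [ 99.9 187.8   7.2]
0.79 [ 667. -326.   70.]
```

The foot is lifted free. I'll turn it upright here, clear of the wall, then carry it across.

Emit:
servo_tool --steps '[[255, [0, 0, 0], [0.026, 0.062, 0.094]], [255, [0, 0, 0], [0.026, 0.062, 0.094]], [255, [0, 0, 0], [0.025, 0.062, 0.094]], [255, [0, 0, 0], [0.025, 0.062, 0.094]], [255, [0, 0, 0], [0.025, 0.062, 0.094]], [255, [0, 0, 0], [0.025, 0.062, 0.094]], [255, [0, 0, 0], [0.025, 0.062, 0.094]], [255, [0, 0, 0], [0.025, 0.063, 0.095]], [255, [0, 0, 0], [0, 0, 0]], [255, [0, 0, 0], [0, 0, 0]]]'

```text
time_s: 24.25
ee_pos: [462.1, -315.3, 205.7]
ee_rot: [-179.9, 0.0, 90.1]
force: [0.4, -0.7, -0.4]
gripper_width: 12.9
gripper_force: 45.0
```

```bash
cat > up.py <<'E'
from h import *
R=np.array([[0,1,0],[1,0,0],[0,0,-1.]])
s=state(); delta(R,[655,-222,120]); print(s["qpos"].round(1),s["time_s"],s["force"].round(1),s["gripper_width"])
E
python3 up.py
```

```text
rotvec [-0.001  0.001  0.001] 0.1 shift old axes [ 93.1 193.1  85.5] new axes [ 93.3 192.9  85.7]
[-35.4  18.1  94.5  -0.1  67.4 -35.5] 24.25 [ 0.4 -0.7 -0.4] 12.906621532621994
```

Emit:
servo_tool --steps '[[255, [6, 12, 0], [0, 0, 0]], [255, [13, 27, 0], [0, 0, 0]], [255, [13, 27, 0], [0, 0, 0]], [255, [13, 27, 0], [0, 0, 0]], [255, [13, 27, 0], [0, 0, 0]], [255, [13, 27, 0], [0, 0, 0]], [255, [13, 27, 0], [0, 0, 0]], [255, [9, 19, 0], [0, 0, 0]], [255, [0, 0, 20], [0, 0, 0]], [255, [0, 0, 20], [0, 0, 0]]]'

```text
time_s: 25.25
ee_pos: [656.8, -220.2, 166.8]
ee_rot: [179.9, 0.1, 90.2]
force: [0.1, 0.1, -1.7]
gripper_width: 13.1
gripper_force: 45.0
```

```bash
python3 up.py; python3 - <<'E'
from h import *
f=grab("scene"); g=grab("wrist")
A=cv2.resize(f["color"][120:320,180:380,::-1],(400,400)); B=cv2.resize(g["color"][...,::-1],(400,300)); B=cv2.copyMakeBorder(B,0,100,0,0,cv2.BORDER_CONSTANT)
cv2.imwrite("pics/pl.png",np.hstack([A,B]))
E
```

```text
rotvec [0.002 0.002 0.003] 0.2 shift old axes [-1.7 -2.  46.8] new axes [-1.8 -1.8 46.8]
[-19.5  31.4  78.5  -0.   70.  -19.6] 25.25 [ 0.1  0.1 -1.7] 13.142312347345134
```

View pics/pl.png

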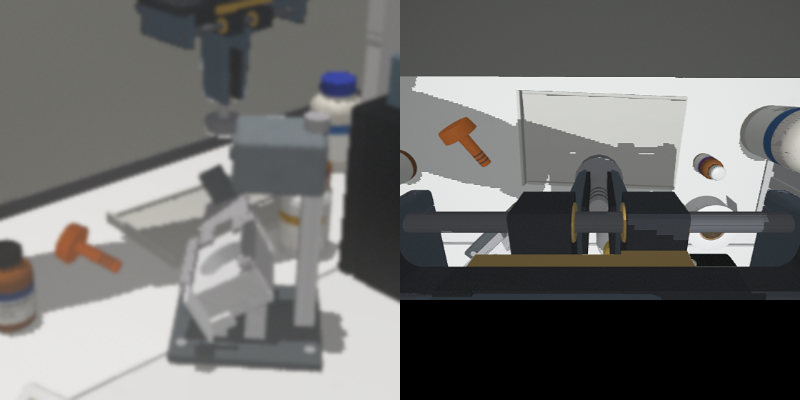

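The scene view shows the foot upright in the gripper at about px (290,180) and clear of the wall. I'll lower it.

Emit:
servo_tool --steps '[[255, [0, 0, 10], [0, 0, 0]], [255, [0, 0, 18], [0, 0, 0]], [255, [0, 0, 18], [0, 0, 0]], [255, [0, 0, 18], [0, 0, 0]], [255, [0, 0, 18], [0, 0, 0]], [255, [0, 0, 11], [0, 0, 0]], [255, [0, 0, 5], [0, 0, 0]], [255, [0, 0, 0], [0, 0, 0]], [255, [0, 0, 0], [0, 0, 0]], [255, [0, 0, 0], [0, 0, 0]]]'

```text
time_s: 26.35
ee_pos: [656.0, -222.4, 70.0]
ee_rot: [179.9, 0.1, 90.0]
force: [0.2, 0.3, -0.5]
gripper_width: 13.1
gripper_force: 45.0
```

Emit:
servo_tool --steps '[[255, [0, 0, 0.7], [0, 0, 0]], [255, [0, 0, 0.7], [0, 0, 0]], [255, [0, 0, 0.6], [0, 0, 0]], [255, [0, 0, 0], [0, 0, 0]], [255, [0, 0, 0], [0, 0, 0]], [255, [0, 0, 0], [0, 0, 0]], [255, [0, 0, 0], [0, 0, 0]], [255, [0, 0, 0], [0, 0, 0]], [255, [0, 0, 0], [0, 0, 0]], [255, [0, 0, 0], [0, 0, 0]]]'

```text
time_s: 27.35
ee_pos: [655.4, -222.2, 66.9]
ee_rot: [180.0, 0.0, 90.0]
force: [0.0, -1.0, -1.0]
gripper_width: 13.1
gripper_force: 45.0
```

Emit:
servo_tool --steps '[[255, [0, 0, 0.7], [0, 0, 0]], [255, [0, 0, 0.7], [0, 0, 0]], [255, [0, 0, 0.7], [0, 0, 0]], [255, [0, 0, 0.7], [0, 0, 0]], [255, [0, 0, 0.7], [0, 0, 0]], [255, [0, 0, 0.5], [0, 0, 0]], [255, [0, 0, 0], [0, 0, 0]], [255, [0, 0, 0], [0, 0, 0]], [255, [0, 0, 0], [0, 0, 0]], [255, [0, 0, 0], [0, 0, 0]]]'

```text
time_s: 28.35
ee_pos: [655.4, -222.2, 62.9]
ee_rot: [180.0, 0.0, 90.0]
force: [-0.5, -0.5, -0.5]
gripper_width: 13.1
gripper_force: 45.0
```

Emit:
servo_tool --steps '[[255, [0, 0, 0.4], [0, 0, 0]], [255, [0, 0, 0.4], [0, 0, 0]], [255, [0, 0, 0.4], [0, 0, 0]], [255, [0, 0, 0], [0, 0, 0]], [255, [0, 0, 0], [0, 0, 0]], [255, [0, 0, 0], [0, 0, 0]], [255, [0, 0, 0], [0, 0, 0]], [255, [0, 0, 0], [0, 0, 0]], [255, [0, 0, 0], [0, 0, 0]], [255, [0, 0, 0], [0, 0, 0]]]'

```text
time_s: 29.35
ee_pos: [655.4, -222.2, 61.7]
ee_rot: [180.0, 0.0, 90.0]
force: [0.5, -0.2, -1.3]
gripper_width: 12.9
gripper_force: 45.0
```

Emit:
servo_tool --steps '[[255, [0, 0, 0.3], [0, 0, 0]], [255, [0, 0, 0.3], [0, 0, 0]], [255, [0, 0, 0.3], [0, 0, 0]], [255, [0, 0, 0.3], [0, 0, 0]], [255, [0, 0, 0], [0, 0, 0]], [255, [0, 0, 0], [0, 0, 0]], [255, [0, 0, 0], [0, 0, 0]], [255, [0, 0, 0], [0, 0, 0]], [255, [0, 0, 0], [0, 0, 0]], [255, [0, 0, 0], [0, 0, 0]]]'

```text
time_s: 30.35
ee_pos: [655.5, -222.2, 60.8]
ee_rot: [180.0, 0.0, 90.0]
force: [-1.1, 0.8, 4.0]
gripper_width: 12.9
gripper_force: 45.0
```

Contact on the tray. I'll release and go straight up.

Emit:
servo_tool --steps '[[255, [0, 0, 0], [0, 0, 0]], [215, [0, 0, 0], [0, 0, 0]], [200, [0, 0, 0], [0, 0, 0]], [180, [0, 0, 0], [0, 0, 0]], [150, [0, 0, 0], [0, 0, 0]], [143, [0, 0, 0], [0, 0, 0]], [143, [0, 0, 0], [0, 0, 0]], [143, [0, 0, -5], [0, 0, 0]], [143, [0, 0, -15], [0, 0, 0]], [143, [0, 0, -20], [0, 0, 0]]]'

```text
time_s: 31.35
ee_pos: [655.0, -222.0, 101.0]
ee_rot: [-179.9, 0.0, 90.0]
force: [0.8, 1.1, -0.5]
gripper_width: 40.1
gripper_force: 0.0
```

Emit:
servo_tool --steps '[[143, [0, 0, -20], [0, 0, 0]], [143, [0, 0, -25], [0, 0, 0]], [143, [0, 0, -30], [0, 0, 0]], [143, [0, 0, -30], [0, 0, 0]], [143, [0, 0, -25], [0, 0, 0]], [143, [-20, 0, 0], [0, 0, 0]], [143, [0, 0, 0], [0, 0, 0]], [143, [0, 0, 0], [0, 0, 0]], [143, [0, 0, 0], [0, 0, 0]], [143, [0, 0, 0], [0, 0, 0]]]'

```text
time_s: 32.35
ee_pos: [654.9, -241.6, 229.2]
ee_rot: [-179.9, -0.0, 90.0]
force: [-0.5, -0.1, 0.4]
gripper_width: 39.9
gripper_force: 0.0
```

```bash
python3 - <<'E'
from h import *
g=grab("wrist"); f=grab("scene"); P=cloud(g)
k=(abs(P[...,0]-655)<40)&(abs(P[...,1]+222)<35)
for lo,hi in((5,25),(55,80)):
    w=k&(P[...,2]>lo)&(P[...,2]<hi)
    if w.any(): print(lo,w.sum(),P[w].mean(0).round(1),P[w].min(0).round(1),P[w].max(0).round(1))
R=Rcav(44.2); n=-R[:,2]; h=(P-[539.6,-347.9,71.5])@n; Q=P@R
m=(h>34.5)&(h<40)&(Q[...,1]>190)&(Q[...,1]<250)&(abs(Q[...,0]+578)<20)
if m.any(): print("tab",Q[m].min(0).round(1),Q[m].max(0).round(1))
A=cv2.resize(f["color"][120:320,170:370,::-1],(400,400)); B=cv2.resize(g["color"][...,::-1],(400,300)); B=cv2.copyMakeBorder(B,0,100,0,0,cv2.BORDER_CONSTANT)
cv2.imwrite("pics/end.png",np.hstack([A,B])); s=state(); print(s["time_s"],s["force"].round(1),s["gripper_width"])
E
```

```text
5 911 [ 654.8 -220.5   18.8] [ 615.4 -255.9    5. ] [ 690.  -189.1   24.8]
55 182 [ 655.  -221.3   67.8] [ 648.4 -228.9   56. ] [ 661.6 -215.5   70.8]
tab [-591.1  218.1  212.1] [-565.8  228.2  216.3]
32.45 [0.2 0.2 0.7] 40.21422047648193
```

View pics/end.png

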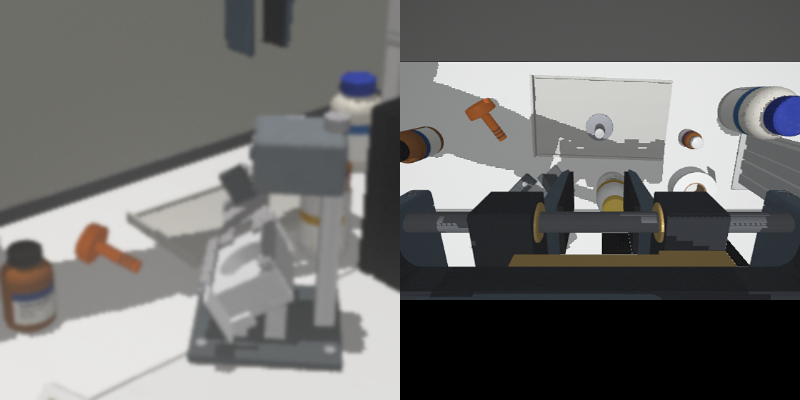

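The foot stands upright on the tray at wrist px (598,125), with its top at z ≈ 70 mm. The gate is still open, and the bottles stand where they were. I'll hand in.

```bash
python3 -c "
from workcell import ticket; print(ticket.job_done())"
```

```text
the job is handed in; nothing more can be done
None
```

I handed the job in at about 32 s: the pin was pulled to about 11 mm, held for over a second and eased back, the gate was opened to its stop and left open, and the foot stands upright and released on the drip tray with the bottles undisturbed.

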